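# Jam the rack gate open, pull the tray and stock it for service

## Robot

A 6-joint arm with a two-finger parallel gripper is mounted at the origin on a cart in front of the work surface, level with it; the furniture and walls round the work are solid. World frame = base frame: x ahead of the robot, y to its left, z up, the work surface at z = 0. Lengths are in m, angles in degrees, forces in N, time in s.
With the tool pointing down it reaches from about 0.3 to 0.75 m from the base axis. Payload 8.5 kg.
Tool frame: the origin (TCP) lies on the mounting face of the last link; the fingertips stand tip_extent ahead of it and the grasp point (between the pads) lies 155 mm ahead of it (tip_extent is the distance from the TCP to the fingertips, in m); z points along the fingers, y is the line along which they close (so a half turn about z gives the same grasp; the last joint's range is limited). The gripper opens to 85 mm and grips with 20 to 120 N. Pads are 22 mm wide; open, the fingers measure 114 mm over their backs; the gripper's body (76 mm by 85 mm) begins 54 mm behind the grasp point. The pads swing forward as they close: fully open they stand 13 mm farther back than shut.
Start: joints at [-84.414, 21.807, 74.336, -0, 83.858, -12.336], TCP at [0.169, -0.523, 0.405] pointing down, gripper open.
Joint ranges: [-178.18, 178.18], [-50.72, 133.34], [12.68, 142.11], [-81.47, 261.47], [9.98, 163.14], [-165.26, 165.26]. Speed limits (degrees/s): [136.94, 136.94, 180, 180, 180, 180].

## Interface

Orientations are given as a 3x3 rotation matrix whose columns are the frame's x, y, z axes.
In Python, from rig import observe, get_image, camera_params, close_job, tip_extent gives the robot as it stands.
- The arm moves only by the shell command python3 -m creep 'ROWS' [FORCE]. ROWS is JSON, a list of rows, each an object with "jaw": the gripper's target within -1 to 1 (shut at 1, half-way at 0, fully open at -1); "travel": the shift along the world's x, y, z in mm, a list of three; "roll": the turn about the world's z in rad. A call has 1 to 12 rows; each row is the pose to reach, as a shift and turn from the pose commanded when the call began; what a row does not reach only later rows make up. A row lasts 1/10 s, in which the tool goes at most 50 mm and 8.59 degrees, less where a joint would pass 70% of its speed; a pose out of reach is approached as far as the arm can. A call with a gripper value outside its range is refused whole. The fingers move at their own pace and stop on an object; FORCE is the grip in N (left out, the last holds). Time passes only in rows, so rows that repeat a pose let the fingers close. It gives the time, the measured TCP pose, the force, the opening and the grip force at its end, in the units of the state.
- observe(): the state, without advancing time (a new reading comes with each control period).
- get_image(name): name is "scene" or "top"; returns (picture, depth): 420x560x3 uint8, red, green, blue; 420x560 float32, m along the optical axis (not along the pixel's ray), 0 where there is no reading.
- camera_params(name): a dict with "mtx" (3x3 intrinsics, pixels), "extrinsics" (4x4, takes a point from camera to world coordinates). Camera axes: x right, y down, z forward; pixel columns grow to the right and rows downward; lengths in m; the calibration is good to about 2 mm. A picture is of the moment at which its call begins. camera_params takes no time and is no camera call.
- close_job(): hands the job in; it is judged then, once.
The state is a dict: "time_s": time; "q": joint angles; "qvel": joint speeds; "joint_efforts": joint torques, N m; "position": TCP position; "tool_rot": TCP orientation; "ft_force": force on the tool from outside, world axes, zero at the start; "wrist_torque": the same for the moment, N m; "grip_width": finger opening in m; "gripper_force": force on a finger pad.
Only numpy, scipy, OpenCV 4.12 (cv2) and the standard library are available. Lean on these libraries where they do the work, as an engineer would, in place of code of your own. Each camera call takes 0.05 s, during which the arm holds its last target. There are 200 camera calls.

## Task

Get the tray rack ready for service: swing its red gate open clear of the tray and tap the yellow wedge under the gate until it jams the gate in place and stays there when you let go. Only then pull the tray out to its stop, and stand the salt shaker and every empty steel portion cup that lies in front of you on the tray, upright; leave the cup of yellow spread where it is. Don't knock over the squeeze bottle, and leave the gate jammed and the tray out.

Things in the scene. Friction and masses are not known exactly. Their poses are not given: they have to be found in the camera images.
- rack_front (a point): middle of the lower front edge of the steel tray rack, which stands fixed on the worktop, 220 deep (x) x 380 wide (y) x 136 mm high; the rack extends 220 mm from this point along its own +x; its open front looks to -x, about towards the robot. The roof is 136 mm up and reaches to the front.
- gate (a joint): angle of the red swing gate in front of the left half of the tray: 0 closed (along the rack's front), grows as the free end swings out towards the robot, 1.57 square to the front, stop at 1.9. The tray's path is clear of it above 1.4. It starts ajar. Stiff hinge (about 0.25 N m of friction): it stays where it is left, but a bump moves it.
- gate_hinge (a point): the gate's upright hinge axis, at the level of the gate's lower edge (12 mm above the worktop); axes as gate_end.
- gate_end (a point): middle of the gate's free end at its lower edge, 12 mm above the worktop, 140 mm from the hinge axis. Its own +y points along the gate from the free end to the hinge; x is the gate's thickness direction.
- gate_post (a point): grip point of the black upright post (18 mm diameter) on the gate near its free end, 120 mm from the hinge axis; the point is 117 mm above the worktop, the post spans 85 to 135 mm.
- gate_panel: the gate's panel: 14 mm thick, 134 mm long, lower edge 12 mm and upper edge 85 mm above the worktop, so a gap of 12 mm is under it; rigid in height. Origin on the hinge axis at worktop level.
- wedge: yellow rubber wedge, 140 long x 40 wide mm. Origin under its centre; +x points to the thin tip. The ramp rises from 3 mm at the tip (x = +70 mm) to 25 mm at x = -30 mm, then is level to the heel (x = -70 mm); it is 12 mm high 41 mm behind the tip. Pushed along the worktop under the gate's lower edge (for instance in at the free end, along the gate) with about 10 to 20 N it jams by friction and stays.
- wedge_grip (a point): centre of the upright grip rib on the wedge's heel, 50 mm behind the wedge's middle and 50 mm up; the rib is 18 mm thick (wedge's y), 36 mm long (x) and rises from the 25 mm high, 40 mm wide heel to 67 mm.
- tray (a joint): travel of the tray out of the rack: 0 in, 0.19 m at its stop; slides towards the rack's -x with about 2 N of friction.
- tray_floor (a point): centre of the tray's floor (upper side), 34 mm above the worktop; axes as the rack's. The floor inside the walls is 160 (x) by 315 mm (y); the walls rise 24 mm over the floor, the front wall 34 mm.
- tray_handle (a point): middle of the tray's bar handle, 10 mm thick, 90 mm long along y, 110 mm above the worktop, 50 mm in front of the tray's front wall.
- cup1_mid (a point): empty steel portion cup, about 58 mm across its rim, tapering (46 mm across the base), 37 mm high; the point is its centre, 18.5 mm above its underside; z is its upright axis. May be absent (2 or 3 of the four are there).
- cup2_mid (a point): empty steel portion cup, about 58 mm across its rim, tapering (46 mm across the base), 37 mm high; the point is its centre, 18.5 mm above its underside; z is its upright axis. May be absent (2 or 3 of the four are there).
- cup3_mid (a point): empty steel portion cup, about 58 mm across its rim, tapering (46 mm across the base), 37 mm high; the point is its centre, 18.5 mm above its underside; z is its upright axis. May be absent (2 or 3 of the four are there).
- cup4_mid (a point): empty steel portion cup, about 58 mm across its rim, tapering (46 mm across the base), 37 mm high; the point is its centre, 18.5 mm above its underside; z is its upright axis. May be absent (2 or 3 of the four are there).
- shaker_mid (a point): salt shaker with a grey cap, 44 mm diameter, 90 mm high; the point is its centre, 45 mm above its underside; z is its upright axis.
- bottle_mid (a point): squeeze bottle (bystander), 57 mm diameter, 218 mm high; the point is half-way up.

How it is judged (in metres and radians):
On the way, in this order (a step that is already met when the one before it is completed fails the run):
1. the gate is open past 1.4 rad and the wedge, let go, is jammed under it (value of joint gate above 1.4 rad and contact force between wedge and gate_panel above 2 N and angle between wedge's own z axis and vertical below 0.15 rad and contact force between the fingers and wedge below 0.1 N), for 0.3 s.
2. the tray is pulled out to its stop (value of joint tray above 0.175 m), for 0.2 s.
At the end, for the whole second after the job is handed in: the gate stands open past 1.4 rad with the wedge jammed flat under it (pressing on it with more than 2 N), the tray is out to within 20 mm of its stop, and the shaker and every cup present stand upright (within 0.2 rad) on the tray's floor (value of joint gate above 1.4 rad and contact force between wedge and gate_panel above 2 N and angle between wedge's own z axis and vertical below 0.15 rad and value of joint tray above 0.17 m and x of cup1_mid in the frame of tray_floor between -0.08 and 0.08 m and y of cup1_mid in the frame of tray_floor between -0.16 and 0.16 m and z of cup1_mid in the frame of tray_floor between 0.0085 and 0.0305 m and angle between each of cup1_mid, cup2_mid, cup3_mid, cup4_mid, shaker_mid's own z axis and vertical below 0.2 rad and x of cup2_mid in the frame of tray_floor between -0.08 and 0.08 m and y of cup2_mid in the frame of tray_floor between -0.16 and 0.16 m and z of cup2_mid in the frame of tray_floor between 0.0085 and 0.0305 m and x of cup3_mid in the frame of tray_floor between -0.08 and 0.08 m and y of cup3_mid in the frame of tray_floor between -0.16 and 0.16 m and z of cup3_mid in the frame of tray_floor between 0.0085 and 0.0305 m and x of cup4_mid in the frame of tray_floor between -0.08 and 0.08 m and y of cup4_mid in the frame of tray_floor between -0.16 and 0.16 m and z of cup4_mid in the frame of tray_floor between 0.0085 and 0.0305 m and x of shaker_mid in the frame of tray_floor between -0.08 and 0.08 m and y of shaker_mid in the frame of tray_floor between -0.16 and 0.16 m and z of shaker_mid in the frame of tray_floor between 0.035 and 0.057 m); the robot touches nothing.
It fails at once if the tray is pulled more than 30 mm out while the gate is in its way (value of joint tray above 0.03 m and value of joint gate below 1.3 rad).
It fails at once if the squeeze bottle is knocked over (angle between bottle_mid's own z axis and vertical above 0.6 rad).
Of cup1, cup2, cup3, cup4 only 2 to 3 are there at a start; the rules pass over those that are not, and their reading is None.
At some moment in a run one of cup1, cup2, cup3, cup4 may be knocked a few centimetres aside while the robot is not near it.
It also fails if it takes over 200 s, if anything falls off the work surface, if the arm or the gripper's body presses on something with over 40 N, if the wrist force passes 120 N, or if a joint passes its speed limit or range.

## Working session

There is one attempt and no reset: what is moved stays moved. The work goes in short steps, Python scripts to look and compute and a shell command to move; the robot and the scene stay as the last step left them, time stands still between calls to the robot, and variables do not carry over. Pictures are saved under pics/ and viewed, at most 14 in all, crops included, and the job is handed in when it is done.

```bash
mkdir -p pics; ls; python3 - <<'E'
from rig import *
import cv2,numpy as np
print(observe(), tip_extent)
for n in("scene","top"):
    p,d=get_image(n); cv2.imwrite(f"pics/{n}0.png",p[:,:,::-1]); np.savez(f"{n}0.npz",p=p,d=d)
    c=camera_params(n); print(n,np.round(c["mtx"],1).tolist(),np.round(c["extrinsics"],3).tolist())
E
```

```text
pics
{'time_s': 0.0, 'q': array([-8.44141230e+01,  2.18420237e+01,  7.43871815e+01, -4.65435224e-04,
        8.38584602e+01, -1.23348874e+01]), 'qvel': array([-0.05055709,  0.02609722,  0.07376808,  0.09835217, -0.00952726,
        0.00295502]), 'joint_efforts': array([-3.61836544e-03, -4.48471749e+01, -2.31276870e+01, -3.46164334e-04,
        4.85454555e-03,  6.62519597e-06]), 'position': array([ 0.16923611, -0.52326309,  0.4040876 ]), 'tool_rot': array([[ 9.51482709e-01,  3.07702176e-01, -1.56969744e-04],
       [ 3.07702051e-01, -9.51481545e-01,  1.52199806e-03],
       [ 3.18968300e-04, -1.49645475e-03, -9.99998829e-01]]), 'ft_force': array([ 0.56410831, -0.04081994,  0.94806219]), 'wrist_torque': array([-0.0551583 ,  0.06228349,  0.03180709]), 'gripper_force': 0.0, 'grip_width': 0.08518301417982926} 0.1734
scene [[385.4, 0.0, 277.6], [0.0, 385.4, 213.7], [0.0, 0.0, 1.0]] [[-0.597, -0.447, 0.666, -0.247], [-0.802, 0.35, -0.484, 0.667], [-0.016, -0.823, -0.568, 0.808], [0.0, 0.0, 0.0, 1.0]]
top [[429.3, 0.0, 280.3], [0.0, 429.3, 209.7], [0.0, 0.0, 1.0]] [[0.005, -0.992, 0.123, 0.453], [-1.0, -0.007, -0.011, 0.067], [0.012, -0.123, -0.992, 1.232], [0.0, 0.0, 0.0, 1.0]]
```

View pics/scene0.png

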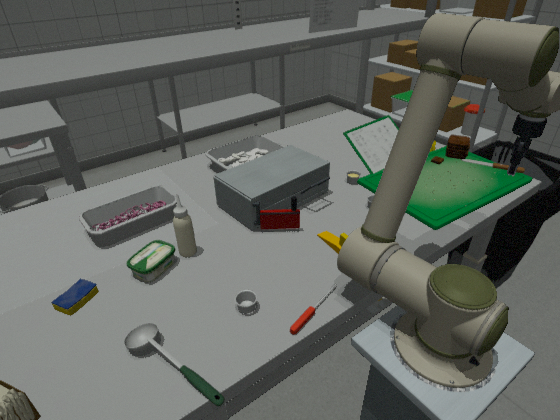

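View pics/top0.png

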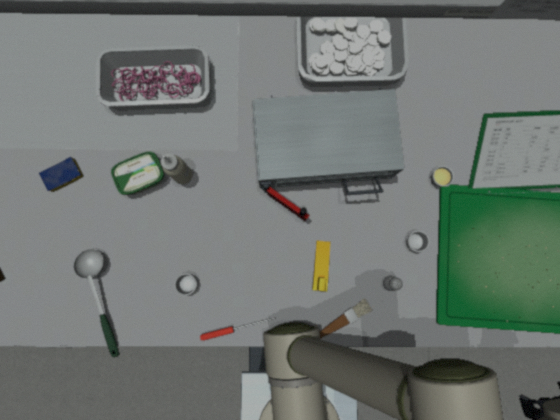

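The scene view shows the rack with the red gate ajar at (280,218) and the wedge at (335,242). It also shows a cup at (246,300), another at (372,200), and the spread cup at (353,178). In the top view I see:
- **Gate:** from (265,184) to (308,217).
- **Wedge:** from (322,242) to (321,290), with the rib and heel towards the robot.
- **Cups:** (188,284) and (416,242), with the spread at (441,176).
- **Shaker:** (393,284).
- **Bottle:** (178,167).
- **Tray handle:** (362,195).

```bash
cat > h.py <<'E'
import numpy as np, cv2
from rig import *
def snap(n,save=None):
    p,d=get_image(n)
    if save: cv2.imwrite(f"pics/{save}.png",p[:,:,::-1])
    return p,d
def world(n,d):
    c=camera_params(n);K,T=c["mtx"],c["extrinsics"]
    v,u=np.mgrid[:d.shape[0],:d.shape[1]]
    P=np.stack([(u-K[0,2])*d/K[0,0],(v-K[1,2])*d/K[1,1],d],-1)
    return P@T[:3,:3].T+T[:3,3]
def ray(n,uv,z):
    c=camera_params(n);K,T=c["mtx"],c["extrinsics"]
    r=T[:3,:3]@np.linalg.solve(K,[*uv,1]);return T[:3,3]+r*(z-T[2,3])/r[2]
def hsv(p): return cv2.cvtColor(p,cv2.COLOR_RGB2HSV)
def mask(p,lo,hi): return cv2.inRange(hsv(p),np.array(lo),np.array(hi))>0
def rect(P):
    r=cv2.minAreaRect((P[:,:2]*1000).astype(np.float32));return r
E
cat > m.py <<'E'
from h import *
np.set_printoptions(precision=4,suppress=True)
for n in("top","scene"):
    z=np.load(n+"0.npz");p,d=z["p"],z["d"];W=world(n,d);ok=d>0
    red=(mask(p,(0,150,50),(8,255,255))|mask(p,(172,150,50),(180,255,255)))&ok&(W[...,2]>.02)&(W[...,0]>.4)
    P=W[red];print(n,"gate",len(P),P[:,2].max(),rect(P[P[:,2]>.07]) if (P[:,2]>.07).any() else 0)
    ye=mask(p,(20,150,80),(32,255,255))&ok&(W[...,0]<.5)&(W[...,0]>.2)&(abs(W[...,1])<.2)
    P=W[ye];print("wedge",rect(P[P[:,2]<.035]),"rib",rect(P[P[:,2]>.045]) if (P[:,2]>.045).any() else 0,P[:,2].max())
    wins={"top":dict(cupL=(188,284),cupR=(416,242),spread=(441,176),shaker=(393,284),bottle=(178,167)),"scene":dict(cupL=(246,300),cupR=(372,200),spread=(353,178),bottle=(184,232))}[n]
    for k,(u,v) in wins.items():
        r=24;w=np.zeros(d.shape,bool);w[v-r:v+r,u-r:u+r]=1
        P=W[w&ok&(W[...,2]>.008)]; 
        print(k,len(P),"zmax",np.percentile(P[:,2],99),"rect",rect(P),"toprect",rect(P[P[:,2]>np.percentile(P[:,2],99)-.008]))
    roof=ok&(W[...,2]>.12)&(W[...,2]<.15)&(W[...,0]>.5)&(W[...,0]<1.0)&(abs(W[...,1])<.35);P=W[roof];print("roof",rect(P),np.median(P[:,2]))
    if n=="top":
        w=np.zeros(d.shape,bool);w[182:205,335:390]=1
        P=W[w&ok&(W[...,2]>.095)&(W[...,2]<.12)];print("handle",len(P),rect(P),np.median(P[:,2]))
        w[:]=0;w[205:225,295:318]=1;P=W[w&ok&(W[...,2]>.1)];print("post",len(P),P.mean(0),P[:,2].max())
        g=(ok&(W[...,2]>.012)&(W[...,2]<.3)&(W[...,0]>.2)&(W[...,0]<.62)&(abs(W[...,1])<.5)).astype(np.uint8)
        k,l,s,c=cv2.connectedComponentsWithStats(g)
        for i in range(1,k):
            if s[i,4]>25: print(s[i],c[i],W[l==i].mean(0))
E
python3 m.py
```

```text
top gate 234 0.13090536030595645 ((615.2804565429688, 35.30622863769531), (132.77703857421875, 14.761780738830566), 55.280189514160156)
wedge ((439.27252197265625, -61.473907470703125), (38.24839782714844, 120.6199951171875), 84.62120056152344) rib ((397.5438232421875, -58.42995834350586), (18.21645164489746, 35.014007568359375), 84.73632049560547) 0.07181922887666659
cupL 192 zmax 0.0403707183590969 rect ((403.5219421386719, 304.3067626953125), (58.93414306640625, 89.99360656738281), 45.272823333740234) toprect ((393.52197265625, 315.26385498046875), (59.51760482788086, 58.292999267578125), 0.3541620671749115)
cupR 272 zmax 0.039237948629441646 rect ((516.3490600585938, -351.65460205078125), (97.328369140625, 131.58457946777344), 87.19451141357422) toprect ((516.0152587890625, -332.6854553222656), (59.024139404296875, 59.6862907409668), 72.72511291503906)
spread 741 zmax 0.038342124357551736 rect ((680.4050903320312, -431.000244140625), (115.70835876464844, 78.78269958496094), 25.771114349365234) toprect ((702.8870239257812, -410.7082214355469), (57.89482879638672, 60.46063232421875
[... 2166 characters left out ...]
38, -23.01410484313965), (37.02363586425781, 8.485379219055176), 1.1065499782562256)
spread 746 zmax 0.3000468304211452 rect ((584.5321044921875, -271.44134521484375), (186.5015869140625, 837.7574462890625), 37.814212799072266) toprect ((268.3122863769531, -9.398944854736328), (3.9495019912719727, 32.54310607910156), 44.1669921875)
bottle 1145 zmax 0.17388577657951795 rect ((790.5296630859375, 332.7484130859375), (108.87786102294922, 290.7605285644531), 69.158203125) toprect ((696.8931884765625, 342.931640625), (38.93201446533203, 22.70161247253418), 55.97490310668945)
roof ((733.1087036132812, 41.7960205078125), (319.32574462890625, 622.4906616210938), 5.487685203552246) 0.13741282287857504
```

```bash
python3 - <<'E'
from h import *
z=np.load("top0.npz");W=world("top",z["d"])
P=W[(z["d"]>0)&(abs(W[...,2]-.136)<.008)&(W[...,0]>.62)&(W[...,0]<.92)]
P=P[(P[:,1]<.16)&(P[:,1]>-.3)]
ys=np.arange(-.2,.08,.01);xs=[np.percentile(P[abs(P[:,1]-y)<.005][:,0],1) for y in ys]
a,b=np.polyfit(ys,xs,1);print("front x=",a,"y+",b,"yaw",np.degrees(-np.arctan(a)))
for x in (.7,.75,.8): q=P[abs(P[:,0]-x)<.01];print(x,np.percentile(q[:,1],[1,99]))
E
python3 -m creep '[{"travel":[210,260,0],"roll":0.3,"jaw":-1},{"travel":[210,260,0],"roll":0.3,"jaw":-1},{"travel":[210,260,0],"roll":0.3,"jaw":-1},{"travel":[210,260,0],"roll":0.3,"jaw":-1},{"travel":[419,520,0],"roll":0.64,"jaw":-0.4},{"travel":[419,520,0],"roll":0.64,"jaw":-0.4},{"travel":[419,520,0],"roll":0.64,"jaw":-0.4},{"travel":[419,520,0],"roll":0.64,"jaw":-0.4},{"travel":[419,520,0],"roll":0.64,"jaw":-0.4},{"travel":[419,520,0],"roll":0.64,"jaw":-0.4},{"travel":[419,520,0],"roll":0.64,"jaw":-0.4},{"travel":[419,520,0],"roll":0.64,"jaw":-0.4}]' 30
```

```text
front x= -0.08302139359622011 y+ 0.6777677368339705 yaw 4.745891663564886
0.7 [-0.26126224  0.11270477]
0.75 [-0.26114445  0.11693015]
0.8 [-0.25555832  0.12007456]
time_s: 1.3
position: [0.5467, -0.0541, 0.4045]
tool_rot: [[0.579, 0.815, -0.0], [0.815, -0.579, 0.0], [-0.0, -0.0, -1.0]]
ft_force: [1.7, -1.3, 0.4]
grip_width: 0.0599
gripper_force: 0.0
```

```bash
python3 -m creep '[{"travel":[41,51,0],"jaw":-0.4},{"travel":[41,51,0],"jaw":-0.4},{"travel":[41,51,-50],"jaw":-0.4},{"travel":[41,51,-70],"jaw":-0.4},{"travel":[41,51,-70],"jaw":-0.4},{"travel":[41,51,-70],"jaw":-0.4}]'; python3 - <<'E'
from h import *
p,d=snap("top","top1");W=world("top",d)
q,e=snap("scene","scene1")
cv2.imwrite("pics/c1.png",np.hstack([cv2.resize(p[100:300,200:400,::-1],(400,400)),cv2.resize(q[130:330,200:400,::-1],(400,400))]))
E
```

```text
invalid input
```

View pics/c1.png

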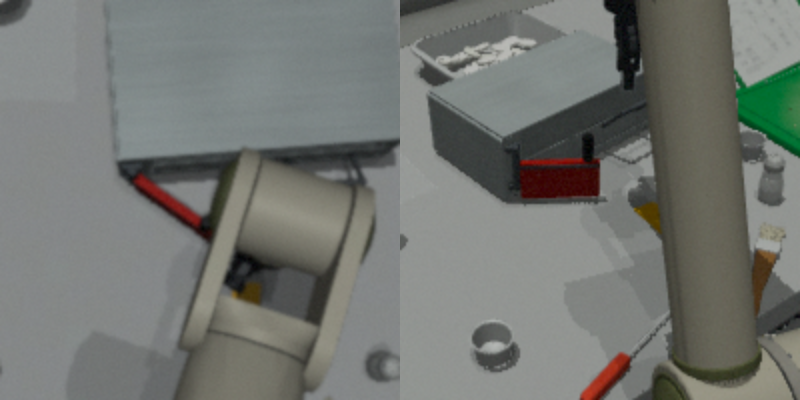

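The crop shows the post at the gate's end, with the gripper still right of it and above. The move was refused because the rows lacked "roll", so I'll resend it.

```bash
python3 -m creep '[{"travel":[41,51,0],"roll":0,"jaw":-0.4},{"travel":[41,51,0],"roll":0,"jaw":-0.4},{"travel":[41,51,-40],"roll":0,"jaw":-0.4},{"travel":[41,51,-75],"roll":0,"jaw":-0.4},{"travel":[41,51,-75],"roll":0,"jaw":-0.4},{"travel":[41,51,-75],"roll":0,"jaw":-0.4}]'; python3 - <<'E'
from h import *
q,e=snap("scene","scene1")
cv2.imwrite("pics/c2.png",cv2.resize(q[130:280,220:370,::-1],(600,600)))
E
```

```text
time_s: 2.0
position: [0.5868, -0.0057, 0.3305]
tool_rot: [[0.58, 0.815, -0.0], [0.815, -0.58, -0.0], [-0.0, -0.0, -1.0]]
ft_force: [-0.2, -0.7, 2.1]
grip_width: 0.0594
gripper_force: 0.0
```

View pics/c2.png

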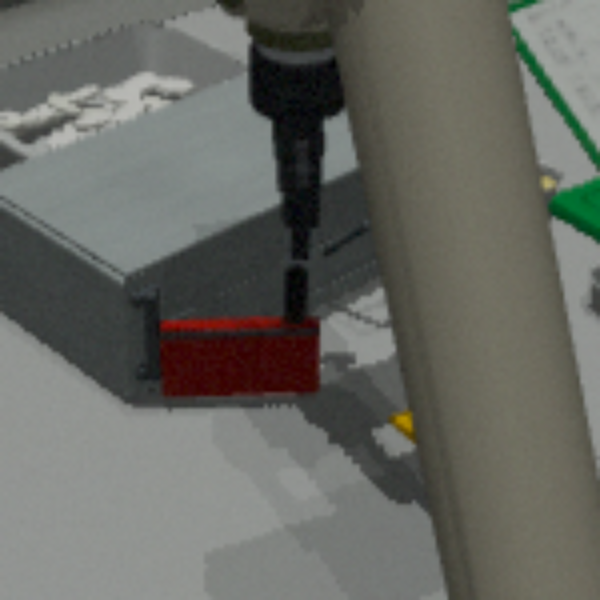

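The gripper is straight above the post at (295,290) in the crop. Next I'll go down and grip it.

```bash
python3 -m creep '[{"travel":[0,1,-30],"roll":0,"jaw":-0.4},{"travel":[0,1,-58],"roll":0,"jaw":-0.4},{"travel":[0,1,-58],"roll":0,"jaw":-0.4},{"travel":[0,1,-58],"roll":0,"jaw":1},{"travel":[0,1,-58],"roll":0,"jaw":1},{"travel":[0,1,-58],"roll":0,"jaw":1},{"travel":[0,1,-58],"roll":0,"jaw":1},{"travel":[0,1,-58],"roll":0,"jaw":1}]' 30
```

```text
time_s: 2.85
position: [0.587, -0.0042, 0.2736]
tool_rot: [[0.579, 0.815, 0.003], [0.815, -0.579, -0.001], [0.001, 0.003, -1.0]]
ft_force: [-0.8, -0.4, 6.7]
grip_width: 0.017
gripper_force: 29.1
```

```bash
python3 -m creep '[{"travel":[-7,6,0],"roll":-0.08,"jaw":1},{"travel":[-15,12,0],"roll":-0.157,"jaw":1},{"travel":[-21,19,0],"roll":-0.235,"jaw":1},{"travel":[-27,26,0],"roll":-0.314,"jaw":1},{"travel":[-32,34,0],"roll":-0.39,"jaw":1},{"travel":[-37,42,0],"roll":-0.471,"jaw":1},{"travel":[-41,51,0],"roll":-0.55,"jaw":1},{"travel":[-45,60,0],"roll":-0.628,"jaw":1},{"travel":[-48,69,0],"roll":-0.7,"jaw":1},{"travel":[-50,78,0],"roll":-0.785,"jaw":1},{"travel":[-52,95,0],"roll":-0.92,"jaw":1},{"travel":[-52,95,0],"roll":-0.92,"jaw":1}]'
```

```text
time_s: 4.05
position: [0.5353, 0.0918, 0.2736]
tool_rot: [[1.0, 0.031, 0.006], [0.031, -1.0, -0.0], [0.006, 0.0, -1.0]]
ft_force: [3.5, -2.0, 7.9]
grip_width: 0.0172
gripper_force: 30.2
```

```bash
python3 -m creep '[{"travel":[0,0,0],"roll":0,"jaw":0},{"travel":[0,0,0],"roll":0,"jaw":-0.4},{"travel":[0,0,40],"roll":0,"jaw":-0.4},{"travel":[0,0,85],"roll":0,"jaw":-0.4},{"travel":[-38,-40,85],"roll":-0.1,"jaw":-0.4},{"travel":[-70,-75,85],"roll":-0.1,"jaw":-0.4},{"travel":[-104,-112,85],"roll":-0.1,"jaw":-0.4},{"travel":[-138,-150,85],"roll":-0.1,"jaw":-0.4},{"travel":[-138,-150,40],"roll":-0.1,"jaw":-0.4},{"travel":[-138,-150,40],"roll":-0.1,"jaw":-0.4}]'; python3 - <<'E'
from h import *
np.set_printoptions(precision=4,suppress=True)
for n in("top","scene"):
    p,d=snap(n,n+"2");W=world(n,d);ok=d>0
    red=(mask(p,(0,150,50),(8,255,255))|mask(p,(172,150,50),(180,255,255)))&ok&(W[...,2]>.02)&(W[...,0]>.45)
    P=W[red];P=P[P[:,2]>.06];print(n,len(P),rect(P) if len(P)>5 else 0)
    ye=mask(p,(20,150,80),(32,255,255))&ok&(W[...,0]<.53)&(W[...,0]>.2)&(abs(W[...,1])<.2);P=W[ye];print(len(P),rect(P) if len(P)>5 else 0)
    v=(ye).nonzero();print(v[0].min(),v[0].max(),v[1].min(),v[1].max()) if len(P) else 0
    S=p if n=="scene" else S
cv2.imwrite("pics/c3.png",cv2.resize(S[150:300,220:420,::-1],(800,600)))
E
```

```text
time_s: 5.05
position: [0.3951, -0.0598, 0.3092]
tool_rot: [[0.998, -0.07, -0.007], [-0.07, -0.998, 0.003], [-0.007, -0.003, -1.0]]
ft_force: [-0.1, 0.4, 0.8]
grip_width: 0.0597
gripper_force: 0.0
top 192 ((584.4520874023438, 92.5197982788086), (133.22840881347656, 11.194104194641113), 0.9368666410446167)
259 ((474.4033203125, -57.33768081665039), (50.92555236816406, 91.75662994384766), 58.44036102294922)
241 265 315 329Traceback (most recent call last):
  File "<stdin>", line 9, in <module>
NameError: name 'S' is not defined
```

The gate measures about 1.64 rad open and its free end is near (0.518, 0.091). Next is gripping the wedge's rib.

```bash
python3 -m creep '[{"travel":[2,1,-50],"roll":0,"jaw":-0.4},{"travel":[2,1,-90],"roll":0,"jaw":-0.4},{"travel":[2,1,-102],"roll":0,"jaw":-0.4},{"travel":[2,1,-102],"roll":0,"jaw":-0.4},{"travel":[2,1,-102],"roll":0,"jaw":1},{"travel":[2,1,-102],"roll":0,"jaw":1},{"travel":[2,1,-102],"roll":0,"jaw":1},{"travel":[2,1,-102],"roll":0,"jaw":1},{"travel":[2,1,-102],"roll":0,"jaw":1}]' 60; python3 - <<'E'
from h import *
q,e=snap("scene","scene3")
cv2.imwrite("pics/c3.png",cv2.resize(q[150:300,220:420,::-1],(800,600)))
E
```

```text
time_s: 6.0
position: [0.3991, -0.0581, 0.2109]
tool_rot: [[0.998, -0.067, 0.003], [-0.067, -0.998, -0.001], [0.003, 0.001, -1.0]]
ft_force: [0.2, 1.1, 7.7]
grip_width: 0.0174
gripper_force: 58.3
```

View pics/c3.png

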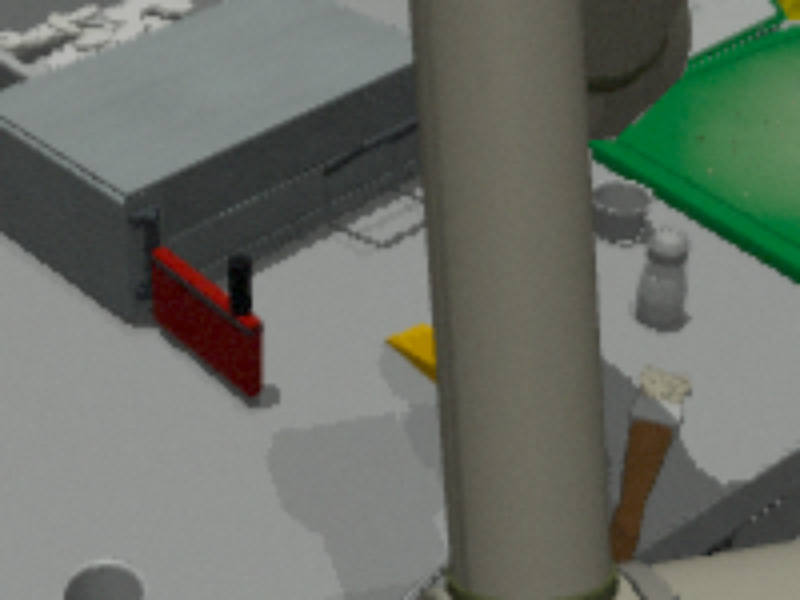

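The rib is held (17.4 mm) and the gate stands open, with its free end at (255,390) in the crop. I'll carry the wedge to the front of the gate's end.

```bash
python3 -m creep '[{"travel":[-10,0,6],"roll":0,"jaw":1},{"travel":[-21,10,12],"roll":0,"jaw":1},{"travel":[-21,50,12],"roll":0.04,"jaw":1},{"travel":[-21,90,12],"roll":0.085,"jaw":1},{"travel":[-21,130,12],"roll":0.085,"jaw":1},{"travel":[-21,147,12],"roll":0.085,"jaw":1},{"travel":[-21,147,12],"roll":0.085,"jaw":1},{"travel":[-21,147,3],"roll":0.085,"jaw":1},{"travel":[-21,147,3],"roll":0.085,"jaw":1}]'; python3 - <<'E'
from h import *
np.set_printoptions(precision=4,suppress=True)
for n in("top","scene"):
    p,d=snap(n,n+"4");W=world(n,d);ok=d>0
    ye=mask(p,(20,150,80),(32,255,255))&ok&(W[...,0]<.55)&(W[...,0]>.2)&(W[...,1]>-.1)&(W[...,1]<.2)
    P=W[ye];print(n,len(P),rect(P) if len(P)>5 else 0)
    red=(mask(p,(0,150,50),(8,255,255))|mask(p,(172,150,50),(180,255,255)))&ok&(W[...,2]>.02)&(W[...,0]>.45)
    P=W[red];P=P[P[:,2]>.06];print(n,len(P),rect(P) if len(P)>5 else 0)
cv2.imwrite("pics/c4.png",cv2.resize(p[150:300,220:420,::-1],(800,600)))
E
```

```text
time_s: 6.95
position: [0.377, 0.0885, 0.2125]
tool_rot: [[1.0, 0.018, -0.002], [0.018, -1.0, 0.0], [-0.002, -0.0, -1.0]]
ft_force: [-0.2, -0.1, -1.1]
grip_width: 0.0171
gripper_force: 58.7
top 397 ((450.68115234375, 88.86477661132812), (81.27998352050781, 36.79815673828125), 0.42582887411117554)
top 192 ((584.6278076171875, 92.54816436767578), (133.77603149414062, 11.328533172607422), 0.9193177223205566)
scene 399 ((420.9124450683594, 101.0244140625), (140.13243103027344, 65.74781799316406), 0.5929617285728455)
scene 197 ((523.2518310546875, -386.39312744140625), (997.5441284179688, 132.75833129882812), 83.10565185546875)
```

View pics/c4.png

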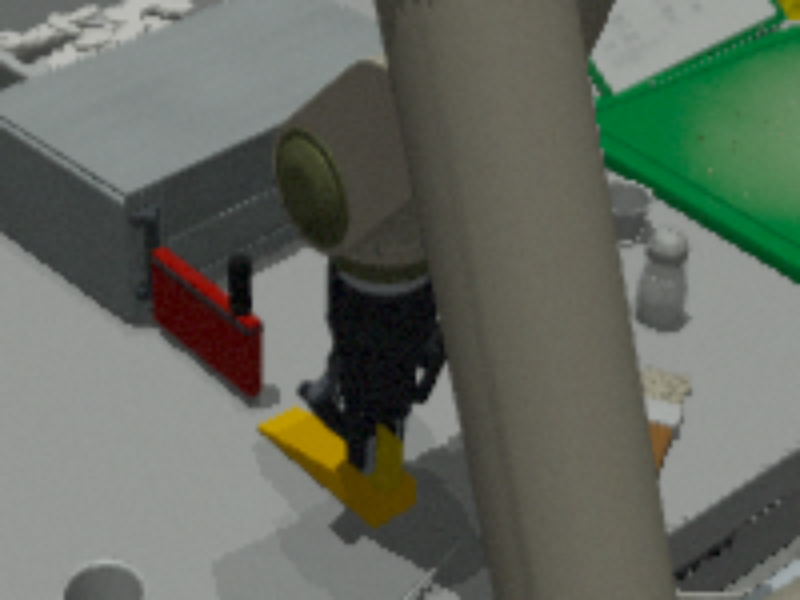

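The wedge points at the gate's end, with its tip at (262,428) in the crop. I'll push it in.

```bash
python3 -m creep '[{"travel":[0,2,-2],"roll":0,"jaw":1},{"travel":[12,2,-2],"roll":0,"jaw":1},{"travel":[24,2,-2],"roll":0,"jaw":1},{"travel":[36,2,-2],"roll":0,"jaw":1},{"travel":[48,3,-2],"roll":0,"jaw":1},{"travel":[56,3,-2],"roll":0,"jaw":1},{"travel":[60,3,-2],"roll":0,"jaw":1},{"travel":[62,3,-2],"roll":0,"jaw":1}]'
```

```text
time_s: 7.85
position: [0.4392, 0.0918, 0.2109]
tool_rot: [[1.0, 0.018, -0.002], [0.018, -1.0, -0.0], [-0.002, -0.0, -1.0]]
ft_force: [-4.9, -1.0, 6.1]
grip_width: 0.0173
gripper_force: 59.6
```

```bash
python3 -m creep '[{"travel":[2,0,0],"roll":0,"jaw":1},{"travel":[4,0,0],"roll":0,"jaw":1},{"travel":[4,0,0],"roll":0,"jaw":1}]'
```

```text
time_s: 8.15
position: [0.4424, 0.0919, 0.2109]
tool_rot: [[1.0, 0.018, -0.004], [0.018, -1.0, -0.0], [-0.004, -0.0, -1.0]]
ft_force: [-9.7, -0.7, 9.6]
grip_width: 0.0173
gripper_force: 60.2
```

```bash
python3 -m creep '[{"travel":[2,0,0],"roll":0,"jaw":1},{"travel":[4,0,0],"roll":0,"jaw":1},{"travel":[4,0,0],"roll":0,"jaw":1}]'
```

```text
time_s: 8.45
position: [0.4444, 0.092, 0.2108]
tool_rot: [[1.0, 0.018, -0.011], [0.018, -1.0, -0.0], [-0.011, -0.0, -1.0]]
ft_force: [-22.5, -3.5, 21.2]
grip_width: 0.0172
gripper_force: 61.9
```

```bash
python3 -m creep '[{"travel":[1.5,0,0],"roll":0,"jaw":1},{"travel":[1.5,0,0],"roll":0,"jaw":1},{"travel":[1.5,0,0],"roll":0,"jaw":0.4},{"travel":[1.5,0,0],"roll":0,"jaw":-0.2},{"travel":[0,0,0],"roll":0,"jaw":-0.4},{"travel":[0,0,40],"roll":0,"jaw":-0.4},{"travel":[0,0,85],"roll":0,"jaw":-0.4},{"travel":[-50,-60,130],"roll":0,"jaw":-0.4},{"travel":[-50,-100,170],"roll":0,"jaw":-0.4},{"travel":[-50,-150,170],"roll":0,"jaw":-0.4},{"travel":[-50,-200,170],"roll":0,"jaw":-0.4},{"travel":[-50,-250,170],"roll":0,"jaw":-0.4}]'; python3 - <<'E'
from h import *
np.set_printoptions(precision=4,suppress=True)
for n in("top","scene"):
    p,d=snap(n,n+"5");W=world(n,d);ok=d>0
    ye=mask(p,(20,150,80),(32,255,255))&ok&(W[...,0]<.6)&(W[...,0]>.2)&(W[...,1]>-.1)&(W[...,1]<.2)
    P=W[ye];print(n,len(P),rect(P) if len(P)>5 else 0,P[:,2].max())
    red=(mask(p,(0,150,50),(8,255,255))|mask(p,(172,150,50),(180,255,255)))&ok&(W[...,2]>.02)&(W[...,0]>.45)
    P=W[red];P=P[P[:,2]>.06];print(n,len(P),rect(P) if len(P)>5 else 0)
    if n=="top":
        v=slice(150,215);u=slice(320,420);Q=W[v,u][(d[v,u]>0)&(abs(W[v,u][...,2]-.11)<.015)&(W[v,u][...,0]<.672)];print("handle",len(Q),rect(Q),Q.mean(0))
        T=p
cv2.imwrite("pics/c5.png",np.hstack([cv2.resize(p[150:300,220:370,::-1],(400,400)),cv2.resize(T[120:270,260:410,::-1],(400,400))]))
E
```

```text
time_s: 9.65
position: [0.3978, -0.1255, 0.38]
tool_rot: [[1.0, 0.018, 0.002], [0.018, -1.0, -0.001], [0.002, 0.001, -1.0]]
ft_force: [0.5, 0.1, -0.4]
grip_width: 0.0594
gripper_force: 0.0
top 557 ((489.15313720703125, 91.8917236328125), (135.96620178222656, 36.93717956542969), 0.9239065647125244) 0.13694279890177352
top 194 ((584.4917602539062, 92.58000183105469), (133.25369262695312, 11.342637062072754), 0.8967875242233276)
handle 167 ((648.71142578125, -168.14512634277344), (26.009613037109375, 99.80921173095703), 3.9727840423583984) [ 0.6428 -0.1683  0.1114]
scene 485 ((486.8263854980469, 93.6563491821289), (143.11825561523438, 42.327640533447266), 1.240358829498291) 0.07171648430940558
scene 192 ((580.8377075195312, 93.08728790283203), (130.9680633544922, 16.26070213317871), 1.495921015739441)
```

View pics/c5.png

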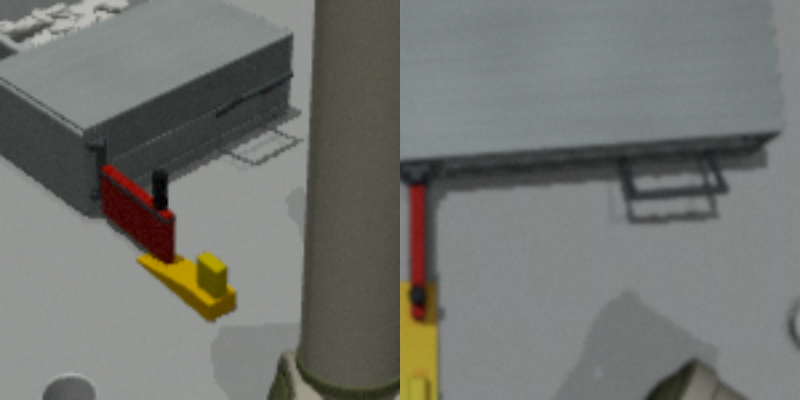

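The wedge's tip is jammed under the gate (left panel, around (165,265)) and nothing touches it. The tray handle is clear at the right panel's (675,190). Next I'll go to the handle with the fingers closing along x.

```bash
python3 -m creep '[{"travel":[25,-43,0],"roll":0.14,"jaw":0},{"travel":[50,-43,0],"roll":0.28,"jaw":0},{"travel":[75,-43,0],"roll":0.42,"jaw":0},{"travel":[100,-43,0],"roll":0.56,"jaw":0},{"travel":[125,-43,0],"roll":0.7,"jaw":0},{"travel":[150,-43,0],"roll":0.84,"jaw":0},{"travel":[175,-43,0],"roll":0.98,"jaw":0},{"travel":[200,-43,0],"roll":1.12,"jaw":0},{"travel":[225,-43,0],"roll":1.26,"jaw":0},{"travel":[243,-43,0],"roll":1.4,"jaw":0},{"travel":[243,-43,0],"roll":1.54,"jaw":0},{"travel":[243,-43,0],"roll":1.636,"jaw":0}]'; python3 -m creep '[{"travel":[0,0,-40],"roll":0,"jaw":0},{"travel":[0,0,-50],"roll":0,"jaw":0},{"travel":[0,0,-50],"roll":0,"jaw":0}]';  python3 - <<'E'
from h import *
p,d=snap("scene","scene6")
cv2.imwrite("pics/c6.png",cv2.resize(p[100:250,250:400,::-1],(600,600)))
E
```

```text
time_s: 10.95
position: [0.6421, -0.1662, 0.3779]
tool_rot: [[-0.089, 0.996, -0.001], [0.996, 0.089, 0.0], [0.001, -0.001, -1.0]]
ft_force: [-0.8, -0.3, 0.6]
grip_width: 0.0426
gripper_force: 0.0
time_s: 11.25
position: [0.6415, -0.1665, 0.327]
tool_rot: [[-0.083, 0.997, -0.004], [0.997, 0.083, 0.002], [0.002, -0.004, -1.0]]
ft_force: [-0.3, -0.6, 0.0]
grip_width: 0.0423
gripper_force: 0.0
```

View pics/c6.png

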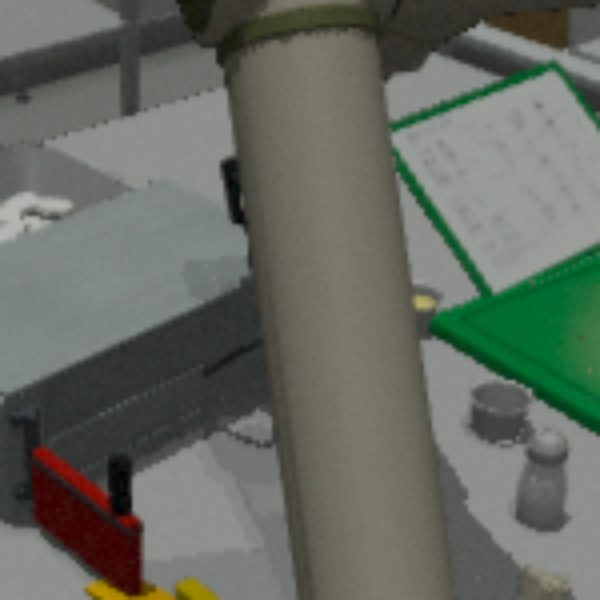

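The handle is hidden behind the arm in this view, so I'll go by the measurement and watch the force and opening.

```bash
python3 -m creep '[{"travel":[0,-1,-20],"roll":0,"jaw":0},{"travel":[0,-1,-40],"roll":0,"jaw":0},{"travel":[0,-1,-60],"roll":0,"jaw":0},{"travel":[0,-1,-60],"roll":0,"jaw":0},{"travel":[0,-1,-60],"roll":0,"jaw":1},{"travel":[0,-1,-60],"roll":0,"jaw":1},{"travel":[0,-1,-60],"roll":0,"jaw":1},{"travel":[0,-1,-60],"roll":0,"jaw":1}]' 50
```

```text
time_s: 12.1
position: [0.6402, -0.1681, 0.2709]
tool_rot: [[-0.083, 0.997, -0.004], [0.997, 0.083, -0.001], [-0.001, -0.004, -1.0]]
ft_force: [-13.6, -1.0, 9.0]
grip_width: 0.0078
gripper_force: 48.9
```

```bash
python3 -m creep '[{"travel":[-20,-2,0],"roll":0,"jaw":1},{"travel":[-45,-4,0],"roll":0,"jaw":1},{"travel":[-70,-6,0],"roll":0,"jaw":1},{"travel":[-95,-8,0],"roll":0,"jaw":1},{"travel":[-120,-10,0],"roll":0,"jaw":1},{"travel":[-145,-12,0],"roll":0,"jaw":1},{"travel":[-165,-14,0],"roll":0,"jaw":1},{"travel":[-180,-15,0],"roll":0,"jaw":1},{"travel":[-186,-15.5,0],"roll":0,"jaw":1},{"travel":[-189,-15.8,0],"roll":0,"jaw":1},{"travel":[-189,-15.8,0],"roll":0,"jaw":1},{"travel":[-189,-15.8,0],"roll":0,"jaw":1}]'
```

```text
time_s: 13.3
position: [0.4527, -0.1837, 0.2708]
tool_rot: [[-0.083, 0.997, 0.003], [0.997, 0.083, -0.002], [-0.002, 0.002, -1.0]]
ft_force: [-2.3, 1.0, 9.2]
grip_width: 0.0081
gripper_force: 50.3
```

```bash
python3 -m creep '[{"travel":[0,0,0],"roll":0,"jaw":0.4},{"travel":[0,0,0],"roll":0,"jaw":0},{"travel":[0,0,0],"roll":0,"jaw":0},{"travel":[0,0,45],"roll":0,"jaw":-0.4},{"travel":[0,0,90],"roll":0,"jaw":-0.6},{"travel":[-25,-30,110],"roll":0,"jaw":-0.6},{"travel":[-50,-68,110],"roll":0,"jaw":-0.6},{"travel":[-50,-110,110],"roll":0,"jaw":-0.6},{"travel":[-50,-150,110],"roll":0,"jaw":-0.6},{"travel":[-50,-200,110],"roll":0,"jaw":-0.6},{"travel":[-50,-240,110],"roll":0,"jaw":-0.6}]'; cat > m2.py <<'E'
from h import *
import sys
np.set_printoptions(precision=4,suppress=True)
t=sys.argv[1]; im={}
for n in("top","scene"):
    p,d=snap(n,n+t);im[n]=p;W=world(n,d);ok=d>0
    red=(mask(p,(0,150,50),(8,255,255))|mask(p,(172,150,50),(180,255,255)))&ok&(W[...,2]>.06)&(W[...,0]>.45)&(W[...,1]>0)
    print(n,"gate",rect(W[red]) if red.sum()>5 else 0)
    if n=="top":
        g=(ok&(W[...,2]>.012)&(W[...,2]<.3)&(W[...,0]>.15)&(W[...,0]<.67)&(abs(W[...,1])<.6)).astype(np.uint8)
        k,l,s,c=cv2.connectedComponentsWithStats(g)
        for i in range(1,k):
            if 60<s[i,4]<700:
                Q=W[l==i];zt=np.percentile(Q[:,2],98);r=rect(Q[Q[:,2]>zt-.008]);print(s[i],"ztop %.3f"%zt,np.round(r[0],1),np.round(r[1],1))
        F=W[ok&(abs(W[...,2]-.034)<.006)&(W[...,0]>.45)&(W[...,0]<.7)&(W[...,1]>-.27)&(W[...,1]<.1)]
        if len(F)>50: print("floor",len(F),rect(F),np.median(F[:,2]))
        H=W[ok&(abs(W[...,2]-.11)<.015)&(W[...,0]>.4)&(W[...,0]<.52)&(abs(W[...,1]+.18)<.08)]
        if len(H)>20: print("handle",rect(H))
cv2.imwrite(f"pics/m{t}.png",np.hstack([cv2.resize(im["top"][120:320,160:460,::-1],(450,300)),cv2.resize(im["scene"][130:330,210:435,::-1],(338,300))]))
E
python3 m2.py 7
```

```text
time_s: 14.4
position: [0.402, -0.426, 0.3788]
tool_rot: [[-0.082, 0.997, 0.0], [0.997, 0.082, -0.0], [-0.0, 0.0, -1.0]]
ft_force: [0.5, 0.5, -0.2]
grip_width: 0.0683
gripper_force: 0.0
top gate ((584.7361450195312, 92.63165283203125), (133.6424102783203, 11.520689010620117), 0.9244831204414368)
[115 183  40  12 302] ztop 0.057 [654.4 462.3] [101.4  30.7]
[408 230  22  22 181] ztop 0.040 [ 516.4 -333.1] [58.8 60.4]
[ 81 249  38 108 676] ztop 0.046 [399.  550.8] [66.5 64.4]
[174 273  22  23 178] ztop 0.040 [393.6 315.2] [60.1 57.8]
[383 275  20  16 237] ztop 0.090 [ 400.9 -252.8] [26.3 26.4]
[323 315  21  17  70] ztop 0.017 [284.7 -96.7] [17.1 70.9]
[200 326  34  15 236] ztop 0.026 [260.3 227.6] [17.4 90.8]
floor 6260 ((574.9013061523438, -88.03327941894531), (232.89483642578125, 364.8363952636719), 2.305270195007324) 0.03352890632644834
handle ((461.1481018066406, -183.03311157226562), (28.597822189331055, 98.6994400024414), 8.817493438720703)
scene gate ((581.1969604492188, 92.871826171875), (133.67579650878906, 16.292028427124023), 0.3846087157726288)
```

View pics/m7.png

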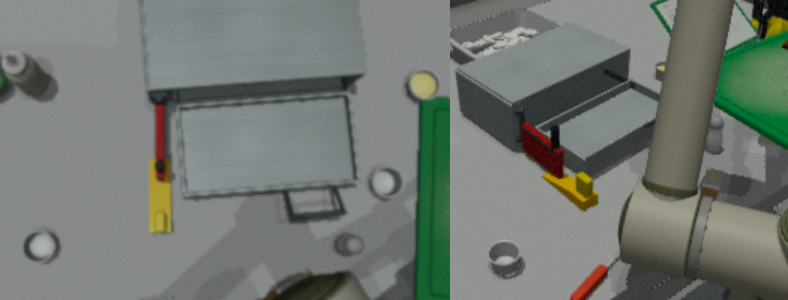

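The tray is out (188 mm), the gate still stands at 1.64 rad and the wedge is in place. Two empty cups and the shaker are visible, with no third cup. I'll compute the tray floor's extent.

```bash
python3 - <<'E'
from h import *
np.set_printoptions(precision=4,suppress=True)
p,d=snap("top");W=world("top",d)
m=((d>0)&(abs(W[...,2]-.034)<.004)&(W[...,0]>.49)&(W[...,0]<.66)&(W[...,1]>-.28)&(W[...,1]<.075)).astype(np.uint8)
m=cv2.morphologyEx(m,cv2.MORPH_OPEN,np.ones((7,7),np.uint8))
P=W[m>0];print(rect(P),np.median(P[:,2]))
for x in(.53,.56,.59):q=P[abs(P[:,0]-x)<.01];print(x,np.percentile(q[:,1],[0,100]))
for y in(-.2,-.1,0):q=P[abs(P[:,1]-y)<.01];print(y,np.percentile(q[:,0],[0,100]))
for n in("top","scene"): pass
E
python3 -m creep '[{"travel":[0,40,0],"roll":0,"jaw":-0.6},{"travel":[0,90,0],"roll":0,"jaw":-0.6},{"travel":[0,140,0],"roll":0,"jaw":-0.6},{"travel":[-1,173,0],"roll":0,"jaw":-0.6},{"travel":[-1,173,-40],"roll":0,"jaw":-0.6},{"travel":[-1,173,-40],"roll":0,"jaw":-0.6}]'
```

```text
((584.869140625, -101.81521606445312), (318.1699523925781, 115.84877014160156), 79.44760131835938) 0.033436655232318424
0.53 [-0.2518 -0.1079]
0.56 [-0.2585  0.0236]
0.59 [-0.1684  0.0349]
time_s: 15.15
position: [0.4008, -0.2484, 0.3364]
tool_rot: [[-0.085, 0.996, -0.005], [0.996, 0.085, 0.005], [0.005, -0.004, -1.0]]
ft_force: [-0.5, -0.3, 0.5]
grip_width: 0.0684
gripper_force: 0.0Traceback (most recent call last):
  File "<stdin>", line 8, in <module>
    return _quantile_unchecked(
        a, q, axis, out, overwrite_input, method, keepdims, weights)
    return _ureduce(a,
                    func=_quantile_ureduce_func,
    ...<5 lines>...
                    overwrite_input=overwrite_input,
                    method=method)
    r = func(a, **kwargs)
    result = _quantile(arr,
                       quantiles=q,
    ...<2 lines>...
                       out=out,
                       weights=wgt)
    slices_having_nans = np.isnan(arr[-1, ...])
                                  ~~~^^^^^^^^^
IndexError: index -1 is out of bounds for axis 0 with size 0
```

```bash
python3 -m creep '[{"travel":[-5,-4,0],"roll":-0.14,"jaw":-0.6},{"travel":[-5,-4,0],"roll":-0.28,"jaw":-0.6},{"travel":[-5,-4,0],"roll":-0.42,"jaw":-0.6},{"travel":[-5,-4,0],"roll":-0.56,"jaw":-0.6},{"travel":[-5,-4,0],"roll":-0.7,"jaw":-0.6},{"travel":[-5,-4,0],"roll":-0.84,"jaw":-0.6},{"travel":[-5,-4,0],"roll":-0.98,"jaw":-0.6},{"travel":[-5,-4,0],"roll":-1.12,"jaw":-0.6},{"travel":[-5,-4,0],"roll":-1.26,"jaw":-0.6},{"travel":[-5,-4,0],"roll":-1.4,"jaw":-0.6},{"travel":[-5,-4,0],"roll":-1.54,"jaw":-0.6},{"travel":[-5,-4,0],"roll":-1.65,"jaw":-0.6}]'; python3 -m creep '[{"travel":[0,0,-40],"roll":0,"jaw":-0.6},{"travel":[0,0,-80],"roll":0,"jaw":-0.6},{"travel":[0,0,-115],"roll":0,"jaw":-0.6},{"travel":[0,0,-128],"roll":0,"jaw":-0.6},{"travel":[0,0,-128],"roll":0,"jaw":-0.6},{"travel":[0,0,-128],"roll":0,"jaw":1},{"travel":[0,0,-128],"roll":0,"jaw":1},{"travel":[0,0,-128],"roll":0,"jaw":1},{"travel":[0,0,-128],"roll":0,"jaw":1},{"travel":[0,0,-128],"roll":0,"jaw":1}]' 25
```

```text
time_s: 16.35
position: [0.3965, -0.2549, 0.34]
tool_rot: [[1.0, -0.002, 0.0], [-0.002, -1.0, -0.0], [0.0, 0.0, -1.0]]
ft_force: [0.5, 0.3, -0.4]
grip_width: 0.0681
gripper_force: 0.0
time_s: 17.35
position: [0.3967, -0.2548, 0.2124]
tool_rot: [[1.0, 0.004, 0.002], [0.004, -1.0, -0.002], [0.002, 0.002, -1.0]]
ft_force: [-0.1, 0.4, 6.3]
grip_width: 0.037
gripper_force: 24.5
```

```bash
python3 -m creep '[{"travel":[0,0,40],"roll":0,"jaw":1},{"travel":[0,0,80],"roll":0,"jaw":1},{"travel":[0,0,120],"roll":0,"jaw":1},{"travel":[10,3,140],"roll":0,"jaw":1},{"travel":[50,14,140],"roll":0,"jaw":1},{"travel":[95,25,140],"roll":0,"jaw":1},{"travel":[140,37,140],"roll":0,"jaw":1},{"travel":[180,45,140],"roll":0,"jaw":1},{"travel":[180,45,140],"roll":0,"jaw":1},{"travel":[180,45,100],"roll":0,"jaw":1},{"travel":[180,45,60],"roll":0,"jaw":1},{"travel":[180,45,40],"roll":0,"jaw":1}]'; python3 -m creep '[{"travel":[0,0,0],"roll":0,"jaw":1},{"travel":[0,0,-5],"roll":0,"jaw":1},{"travel":[0,0,-5],"roll":0,"jaw":1}]'
```

```text
time_s: 18.55
position: [0.5754, -0.2093, 0.2485]
tool_rot: [[1.0, 0.004, -0.003], [0.004, -1.0, 0.002], [-0.003, -0.002, -1.0]]
ft_force: [-0.2, -0.9, -0.5]
grip_width: 0.0368
gripper_force: 25.7
time_s: 18.85
position: [0.5764, -0.2098, 0.247]
tool_rot: [[1.0, 0.004, 0.001], [0.004, -1.0, -0.001], [0.001, 0.001, -1.0]]
ft_force: [-0.1, -0.2, -0.7]
grip_width: 0.0366
gripper_force: 25.7
```

```bash
python3 -m creep '[{"travel":[0,0,-2],"roll":0,"jaw":1},{"travel":[0,0,-2],"roll":0,"jaw":0},{"travel":[0,0,-2],"roll":0,"jaw":-0.4},{"travel":[0,0,0],"roll":0,"jaw":-0.5},{"travel":[0,0,40],"roll":0,"jaw":-0.5},{"travel":[0,0,85],"roll":0,"jaw":-0.5},{"travel":[0,0,130],"roll":0,"jaw":-0.5},{"travel":[-60,-30,130],"roll":0.14,"jaw":-1},{"travel":[-60,-60,130],"roll":0.28,"jaw":-1},{"travel":[-60,-90,130],"roll":0.42,"jaw":-1},{"travel":[-60,-123,130],"roll":0.56,"jaw":-1},{"travel":[-60,-123,130],"roll":0.7,"jaw":-1}]'; python3 -m creep '[{"travel":[0,0,0],"roll":0.14,"jaw":-1},{"travel":[0,0,0],"roll":0.28,"jaw":-1},{"travel":[0,0,0],"roll":0.42,"jaw":-1},{"travel":[0,0,0],"roll":0.56,"jaw":-1},{"travel":[0,0,0],"roll":0.7,"jaw":-1},{"travel":[0,0,0],"roll":0.84,"jaw":-1},{"travel":[0,0,0],"roll":0.87,"jaw":-1},{"travel":[0,0,0],"roll":0.87,"jaw":-1}]'; python3 m2.py 8
```

```text
time_s: 20.05
position: [0.5157, -0.3361, 0.3756]
tool_rot: [[0.761, 0.649, 0.0], [0.649, -0.761, -0.001], [-0.001, 0.001, -1.0]]
ft_force: [0.5, 1.3, -1.3]
grip_width: 0.0858
gripper_force: 0.0
time_s: 20.85
position: [0.5164, -0.3326, 0.3759]
tool_rot: [[-0.001, 1.0, -0.0], [1.0, 0.001, -0.0], [-0.0, -0.0, -1.0]]
ft_force: [0.1, 0.3, 0.0]
grip_width: 0.0856
gripper_force: 0.0
top gate ((584.7733764648438, 92.54834747314453), (133.5711212158203, 11.332494735717773), 0.9130356907844543)
[115 183  39  12 294] ztop 0.057 [655.1 463.3] [ 30.5 100.5]
[493 188  16  17 136] ztop 0.025 [ 654.  -589.7] [61.4 31.2]
[408 230  22  22 187] ztop 0.040 [ 516.4 -332.9] [60.4 58.9]
[ 81 249  38 108 677] ztop 0.045 [407.2 570. ] [ 49.3 100.2]
[467 250  25  17 214] ztop 0.024 [ 479.4 -510.3] [60.  37.8]
[174 273  22  23 175] ztop 0.041 [393.6 315.2] [58.2 59.6]
[200 326  34  15 229] ztop 0.026 [259.8 227.8] [18.  91.5]
floor 6018 ((580.2355346679688, -84.90443420410156), (232.71499633789062, 366.3008728027344), 1.3195850849151611) 0.03349646778458881
handle ((461.4128723144531, -183.23007202148438), (23.305240631103516, 97.66011810302734), 5.205420970916748)
scene gate ((582.7969970703125, 93.20218658447266), (134.09274291992188, 15.21783447265625), 0.21755453944206238)
```

View pics/m8.png

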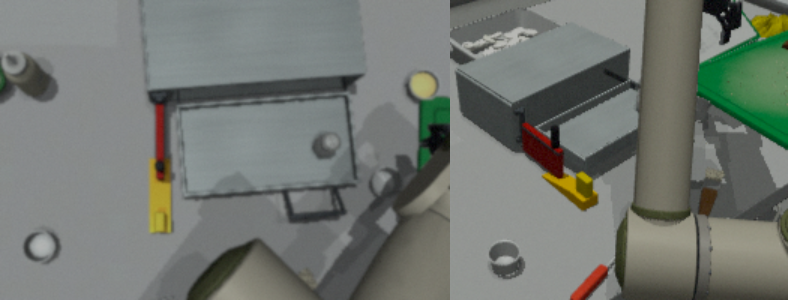

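The shaker stands upright on the tray at (328,145) in the crop. The cup is still at (0.516, -0.333), so I'll grasp it.

```bash
python3 -m creep '[{"travel":[0,0,-45],"roll":0,"jaw":-1},{"travel":[0,0,-90],"roll":0,"jaw":-1},{"travel":[0,0,-135],"roll":0,"jaw":-1},{"travel":[0,0,-175],"roll":0,"jaw":-1},{"travel":[0,0,-194],"roll":0,"jaw":-1},{"travel":[0,0,-194],"roll":0,"jaw":-1},{"travel":[0,0,-194],"roll":0,"jaw":1},{"travel":[0,0,-194],"roll":0,"jaw":1},{"travel":[0,0,-194],"roll":0,"jaw":1},{"travel":[0,0,-194],"roll":0,"jaw":1},{"travel":[0,0,-194],"roll":0,"jaw":1}]' 25
```

```text
time_s: 22.05
position: [0.5167, -0.3328, 0.1839]
tool_rot: [[-0.003, 1.0, 0.003], [1.0, 0.003, -0.003], [-0.003, 0.003, -1.0]]
ft_force: [-1.0, 0.1, 6.2]
grip_width: 0.0535
gripper_force: 25.6
```

```bash
python3 -m creep '[{"travel":[0,0,45],"roll":0,"jaw":1},{"travel":[0,0,90],"roll":0,"jaw":1},{"travel":[0,0,130],"roll":0,"jaw":1},{"travel":[0,0,160],"roll":0,"jaw":1},{"travel":[10,40,160],"roll":0,"jaw":1},{"travel":[22,85,160],"roll":0,"jaw":1},{"travel":[35,130,160],"roll":0,"jaw":1},{"travel":[50,175,160],"roll":0,"jaw":1},{"travel":[63,223,160],"roll":0,"jaw":1},{"travel":[63,223,120],"roll":0,"jaw":1},{"travel":[63,223,75],"roll":0,"jaw":1},{"travel":[63,223,48],"roll":0,"jaw":1}]'; python3 -m creep '[{"travel":[0,0,-6],"roll":0,"jaw":1},{"travel":[0,0,-12],"roll":0,"jaw":1},{"travel":[0,0,-13],"roll":0,"jaw":1},{"travel":[0,0,-13],"roll":0,"jaw":1}]'
```

```text
time_s: 23.25
position: [0.5789, -0.1088, 0.2282]
tool_rot: [[-0.004, 1.0, -0.001], [1.0, 0.004, 0.001], [0.001, -0.001, -1.0]]
ft_force: [0.0, -0.4, -0.7]
grip_width: 0.0533
gripper_force: 26.8
time_s: 23.65
position: [0.5797, -0.1098, 0.2183]
tool_rot: [[-0.003, 1.0, 0.002], [1.0, 0.003, -0.001], [-0.001, 0.002, -1.0]]
ft_force: [0.7, -0.1, 0.1]
grip_width: 0.0534
gripper_force: 26.8
```

```bash
python3 -m creep '[{"travel":[0,0,-1],"roll":0,"jaw":1},{"travel":[0,0,-1],"roll":0,"jaw":-0.2},{"travel":[0,0,-1],"roll":0,"jaw":-0.9},{"travel":[0,0,-1],"roll":0,"jaw":-0.9},{"travel":[0,0,40],"roll":0,"jaw":-1},{"travel":[0,0,85],"roll":0,"jaw":-1},{"travel":[0,0,130],"roll":0,"jaw":-1},{"travel":[0,0,160],"roll":0,"jaw":-1},{"travel":[-20,45,160],"roll":0,"jaw":-1},{"travel":[-40,90,160],"roll":0,"jaw":-1},{"travel":[-60,135,160],"roll":0,"jaw":-1},{"travel":[-80,180,160],"roll":0,"jaw":-1}]'; python3 -m creep '[{"travel":[-22,49,0],"roll":0,"jaw":-1},{"travel":[-42,98,0],"roll":0,"jaw":-1},{"travel":[-62,147,0],"roll":0,"jaw":-1},{"travel":[-82,196,0],"roll":0,"jaw":-1},{"travel":[-106,245,0],"roll":0,"jaw":-1},{"travel":[-106,245,0],"roll":0,"jaw":-1},{"travel":[-106,245,0],"roll":0,"jaw":-1}]'; python3 m2.py 9
```

```text
time_s: 24.85
position: [0.4982, 0.0718, 0.377]
tool_rot: [[-0.002, 1.0, 0.0], [1.0, 0.002, 0.0], [0.0, 0.0, -1.0]]
ft_force: [-0.2, -0.1, -0.2]
grip_width: 0.0858
gripper_force: 0.0
time_s: 25.55
position: [0.3921, 0.3171, 0.3769]
tool_rot: [[-0.007, 1.0, -0.0], [1.0, 0.007, 0.0], [0.0, -0.0, -1.0]]
ft_force: [-0.7, -0.9, -0.2]
grip_width: 0.0855
gripper_force: 0.0
top gate ((585.86669921875, 92.61419677734375), (136.07395935058594, 11.441530227661133), 0.9269680976867676)
[115 183  40  12 295] ztop 0.057 [654.7 464.2] [100.1  30.1]
[ 81 249  23  38 208] ztop 0.048 [417.7 556. ] [38.8 71.4]
[157 256  16  16  92] ztop 0.298 [462.1 311.4] [20.3  9.2]
[174 273  22  23 173] ztop 0.040 [393.5 315.1] [60.  58.3]
[316 309  43  31 281] ztop 0.018 [ 287.3 -100.5] [ 37.  128.8]
[200 326  34  15 231] ztop 0.026 [260.1 227.4] [17.8 91.1]
floor 5845 ((579.5018920898438, -87.83328247070312), (223.52183532714844, 360.1889343261719), 2.5715625286102295) 0.033610407508832374
handle ((463.887451171875, -182.52484130859375), (28.07118034362793, 97.10272216796875), 5.303786277770996)
scene gate ((581.1788940429688, 93.29940795898438), (135.61598205566406, 15.556108474731445), 0.10898620635271072)
```

View pics/m9.png

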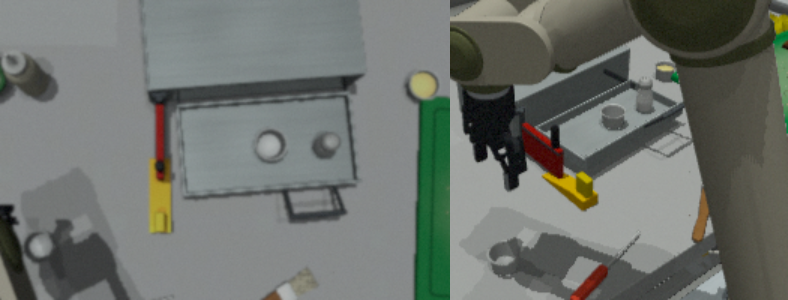

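The shaker and the first cup stand on the tray, at (328,145) and (269,147) in the crop. The last cup is still at (0.3935, 0.315), and no third cup is anywhere.

```bash
python3 -m creep '[{"travel":[1,-2,-45],"roll":0,"jaw":-1},{"travel":[1,-2,-90],"roll":0,"jaw":-1},{"travel":[1,-2,-135],"roll":0,"jaw":-1},{"travel":[1,-2,-175],"roll":0,"jaw":-1},{"travel":[1,-2,-195],"roll":0,"jaw":-1},{"travel":[1,-2,-195],"roll":0,"jaw":-1},{"travel":[1,-2,-195],"roll":0,"jaw":1},{"travel":[1,-2,-195],"roll":0,"jaw":1},{"travel":[1,-2,-195],"roll":0,"jaw":1},{"travel":[1,-2,-195],"roll":0,"jaw":1},{"travel":[1,-2,-195],"roll":0,"jaw":1}]' 25; python3 -m creep '[{"travel":[0,0,45],"roll":0,"jaw":1},{"travel":[0,0,90],"roll":0,"jaw":1},{"travel":[0,0,135],"roll":0,"jaw":1},{"travel":[0,0,175],"roll":0,"jaw":1},{"travel":[0,0,195],"roll":0,"jaw":1},{"travel":[20,-40,195],"roll":0,"jaw":1},{"travel":[40,-80,195],"roll":0,"jaw":1},{"travel":[60,-120,195],"roll":0,"jaw":1},{"travel":[80,-160,195],"roll":0,"jaw":1}]'
```

```text
time_s: 26.75
position: [0.3949, 0.3133, 0.1836]
tool_rot: [[-0.003, 1.0, 0.003], [1.0, 0.003, 0.001], [0.001, 0.003, -1.0]]
ft_force: [-0.2, -2.9, 6.1]
grip_width: 0.0537
gripper_force: 25.2
time_s: 27.65
position: [0.4744, 0.1517, 0.3782]
tool_rot: [[-0.003, 1.0, 0.002], [1.0, 0.003, 0.0], [0.0, 0.002, -1.0]]
ft_force: [0.3, 0.8, -0.5]
grip_width: 0.0536
gripper_force: 26.9
```

```bash
python3 -m creep '[{"travel":[25,-43,0],"roll":0,"jaw":1},{"travel":[50,-86,0],"roll":0,"jaw":1},{"travel":[75,-130,0],"roll":0,"jaw":1},{"travel":[101,-174,0],"roll":0,"jaw":1},{"travel":[101,-174,0],"roll":0,"jaw":1},{"travel":[101,-174,-45],"roll":0,"jaw":1},{"travel":[101,-174,-90],"roll":0,"jaw":1},{"travel":[101,-174,-130],"roll":0,"jaw":1},{"travel":[101,-174,-150],"roll":0,"jaw":1},{"travel":[101,-174,-158],"roll":0,"jaw":1},{"travel":[101,-174,-161],"roll":0,"jaw":1},{"travel":[101,-174,-161],"roll":0,"jaw":1}]'; python3 -m creep '[{"travel":[0,0,-0.5],"roll":0,"jaw":1},{"travel":[0,0,-0.5],"roll":0,"jaw":-0.2},{"travel":[0,0,-0.5],"roll":0,"jaw":-0.9},{"travel":[0,0,-0.5],"roll":0,"jaw":-0.9},{"travel":[0,0,40],"roll":0,"jaw":-1},{"travel":[0,0,85],"roll":0,"jaw":-1},{"travel":[0,0,130],"roll":0,"jaw":-1},{"travel":[0,0,160],"roll":0,"jaw":-1},{"travel":[-45,0,160],"roll":0,"jaw":-1},{"travel":[-90,0,160],"roll":0,"jaw":-1},{"travel":[-135,0,160],"roll":0,"jaw":-1},{"travel":[-180,0,160],"roll":0,"jaw":-1}]'; python3 m2.py 10
```

```text
time_s: 28.85
position: [0.5757, -0.0203, 0.2178]
tool_rot: [[-0.003, 1.0, 0.003], [1.0, 0.003, -0.001], [-0.001, 0.003, -1.0]]
ft_force: [0.6, 0.5, 0.3]
grip_width: 0.0535
gripper_force: 26.9
time_s: 30.05
position: [0.3935, -0.0203, 0.3759]
tool_rot: [[-0.003, 1.0, 0.0], [1.0, 0.003, -0.0], [-0.0, 0.0, -1.0]]
ft_force: [0.4, 0.2, 0.4]
grip_width: 0.0854
gripper_force: 0.0
top gate ((585.9391479492188, 92.63197326660156), (136.065673828125, 11.457040786743164), 0.9171838164329529)
[115 183  40  12 301] ztop 0.057 [653.9 462.2] [103.9  30.8]
[ 81 249  38 107 673] ztop 0.046 [397.5 548.1] [75.7 63.9]
[307 325  29  18 116] ztop 0.017 [258.5 -62.6] [20.1 85.3]
[200 326  34  15 233] ztop 0.026 [260.  227.5] [17.7 91.3]
[197 379  25  13 200] ztop 0.172 [152.3 237.4] [23.7 10.8]
floor 5677 ((576.6574096679688, -90.55499267578125), (227.6307830810547, 360.8423156738281), 2.7745375633239746) 0.03360222519572509
handle ((463.77764892578125, -183.5948944091797), (23.72884750366211, 98.73491668701172), 5.300088882446289)
scene gate ((581.8507080078125, 93.25890350341797), (136.169189453125, 15.686487197875977), 0.4142494797706604)
```

View pics/m10.png

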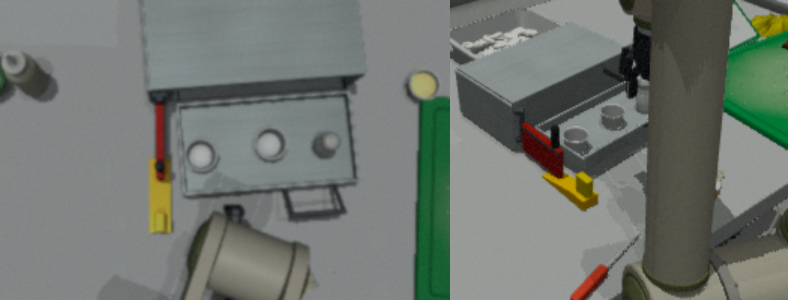

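All three items are on the tray, but the left cup at (201,155) seems close to the left wall, so I'll measure it.

```bash
python3 - <<'E'
from h import *
np.set_printoptions(precision=4,suppress=True)
p,d=snap("top","top11");W=world("top",d)
m=((d>0)&(W[...,2]>.061)&(W[...,2]<.3)&(W[...,0]>.515)&(W[...,0]<.65)&(W[...,1]>-.25)&(W[...,1]<.075)).astype(np.uint8)
k,l,s,c=cv2.connectedComponentsWithStats(m)
for i in range(1,k):
    if s[i,4]>25:
        Q=W[l==i];print(s[i],rect(Q),np.percentile(Q[:,2],[5,50,98]))
for u,v in((282,190),(284,246),(391,184),(397,240)):print(ray("top",(u,v),.045))
cv2.imwrite("pics/c11.png",cv2.resize(p[175:265,270:405,::-1],(800,533)))
E
```

```text
[330 204  22  22 120] ((584.0327758789062, -110.11517333984375), (57.71486282348633, 58.53602981567383), 44.93539810180664) [0.0622 0.069  0.0735]
[369 207  18  17 224] ((580.2620239257812, -207.7218475341797), (40.44035720825195, 35.2465934753418), 42.80695724487305) [0.0671 0.1133 0.1242]
[283 212  22  22 125] ((561.6866455078125, 18.01869773864746), (57.99449920654297, 57.38561248779297), 0.5285606384277344) [0.0634 0.0691 0.0745]
[0.655  0.0494 0.045 ]
[0.4985 0.0431 0.045 ]
[ 0.6743 -0.2576  0.045 ]
[ 0.5168 -0.2701  0.045 ]
```

View pics/c11.png

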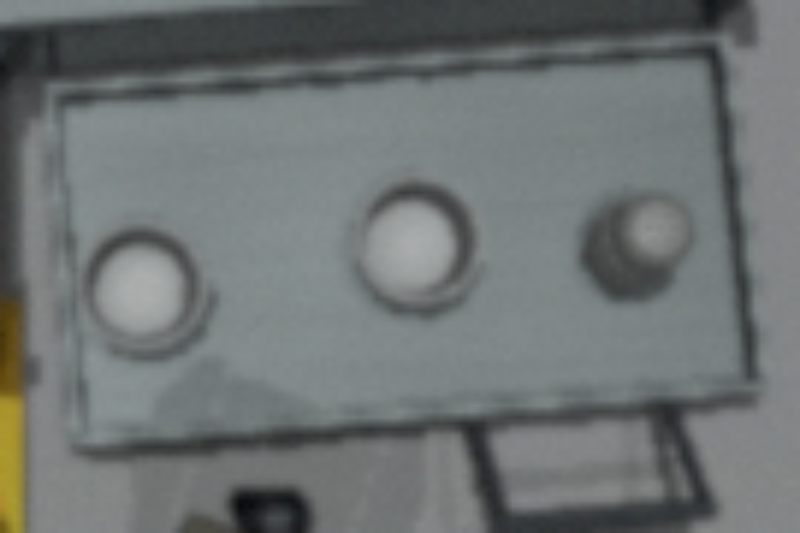

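The left cup was shifted about 4 cm (to (140,290) in the crop) but stands flat and inside the walls, about (-0.01, 0.13) in the tray frame. The shaker at (640,245) and the other cup at (415,245) are fine. Handing in.

```bash
python3 -c "
from rig import *
print(close_job())"
```

```text
the job is handed in; nothing more can be done
None
```

I handed the job in with the gate open at about 1.64 rad and the wedge jammed under it, the tray out about 184 mm, the shaker and both cups upright on it, and the spread and bottle untouched; one cup got shifted about 4 cm after placing but still stands flat inside the walls, and the hand-in returned no verdict.

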